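# Swing the bench magnifier over the rubber chip and lock it

## Robot

A 7-joint arm with a two-finger parallel gripper is mounted at the origin on a cart in front of the work surface, level with it; the furniture and walls round the work are solid. World frame = base frame: x ahead of the robot, y to its left, z up, the work surface at z = 0. Lengths are in mm, angles in degrees, forces in N, time in s.
With the tool pointing down it reaches from about 400 to 850 mm from the base axis. Payload 6.9 kg.
Tool frame: the origin (TCP) lies on the centre line of the jaws, within the pads' length; the fingertips stand arm.tip_extent ahead of it and the grasp point (between the pads) lies 11 mm behind it (arm.tip_extent is the distance from the TCP to the fingertips, in mm); z points along the fingers, x is the direction in which the jaws open and shut, and the axes are right-handed (so a half turn about z gives the same grasp; the last joint's range is limited). The gripper opens to 85 mm and grips with 20 to 120 N. Pads are 22 mm wide; open, the fingers measure 114 mm over their backs; the gripper's body (76 mm by 85 mm) begins 54 mm behind the grasp point. The pads swing forward as they close: fully open they stand 13 mm farther back than shut.
Start: joints at [79.154, 29.078, -13.613, 85.955, 7.202, 65.827, -8.869], TCP at [181.563, -598.034, 201.175] pointing down, gripper open.
Joint ranges: [-176.47, 176.47], [-13.61, 117.27], [-81.72, 77.17], [0.22, 143.17], [-87.28, 267.28], [10, 112.55], [-165.47, 165.47]. Speed limits (degrees/s): [136.94, 136.94, 180, 180, 180, 180, 180].

## Interface

Orientations are given as [roll, pitch, yaw] about the fixed x, y, z axes, in that order (R = Rz(yaw) Ry(pitch) Rx(roll)).
In Python, from bench import arm, capture, camera_model, nets gives the robot as it stands.
- The arm moves only by the tool arm_command, never from a script. Its argument "rows" is a list of rows, each an object of numbers: "x", "y", "z": the shift along the world's x, y, z in mm; "ax", "ay", "az": the turn, a rotation vector about the world's x, y, z in rad; "grip": the opening, from 0 (shut) to 1 (fully open). In form: [{"x": .., "y": .., "z": .., "ax": .., "ay": .., "az": .., "grip": ..}, ...]. A call has 1 to 10 rows; each row shifts and turns the commanded pose from where the row before left it; what a row does not reach is not made up. A row lasts 1/8 s, in which the tool goes at most 62.5 mm and 10.7 degrees, less where a joint would pass 70% of its speed; a pose out of reach is approached as far as the arm can. A call with a gripper value outside its range is refused whole. The fingers move at their own pace and stop on an object; the grip force is fixed at half the most. Time passes only in rows, so rows that do not move let the fingers close. It gives the time, the measured TCP pose, the force and the opening at its end, in the units of the state.
- arm.sense(): the state, without advancing time (a new reading comes with each control period).
- capture(name): name is "side" or "top" or "wrist"; returns (picture, depth): 480x640x3 uint8, red, green, blue; 480x640 float32, mm along the optical axis (not along the pixel's ray), 0 where there is no reading.
- camera_model(name): a dict with "mtx" (3x3 intrinsics, pixels), "xyz" and "orientation" of the camera in the world. Camera axes: x right, y up, looking along -z (the intrinsics and any distortion apply to the point x, -y, -z); pixel columns grow to the right and rows downward; lengths in mm; the calibration is good to about 2 mm. A picture is of the moment at which its call begins: read the wrist's pose just before it. camera_model takes no time and is no camera call; for the wrist camera it gives the pose at the moment of the call.
- arm.hand_in(): hands the job in, once; it reports no verdict.
Trained networks look in the newest picture that a camera, given by its name, has taken for a name from the list of things; names that differ only in an ending like _2 or _b are one class to them, and where a whole thing is asked for, a point or a joint stands for the part that bears it (a point fixed in the world has none). Each returns a list of dicts, best first, with "p" (0 to 1); they miss things now and then, are a little off and sometimes report something else, mostly with a low value. They report only what shows in the picture. A call takes as long as a camera call.
- nets.masks_of(target, camera): "pixels" (480x640 bool, what is visible of it) and "uv" ([column, row] in pixels, amid what is visible of it).
- nets.place_of(target, camera): "uv" ([column, row] in pixels: a listed point, or the origin of a listed thing).
The state is a dict: "clock": time; "joint_positions": joint angles; "qd": joint speeds; "tau": joint torques, N m; "ee_pos": TCP position; "orientation": TCP orientation; "ft_force": force on the tool from outside, world axes, zero at the start; "wrist_torque": the same for the moment, N m; "width": finger opening in mm.
Only numpy, scipy, OpenCV 4.12 (cv2) and the standard library are available. Lean on these libraries where they do the work, as an engineer would, in place of code of your own. Each camera call takes 0.05 s, during which the arm holds its last target. There are 200 camera calls.

## Task

Get the magnifier ready to inspect the black rubber chip: push the swing arm round by its side with one finger until the lens stands centred over the chip, then push the red locking lever clockwise all the way to its stop. Only push: do not pinch the arm or the lever or turn them by their round hubs, do not touch the lens or its rim, and leave the samples on the plate and the things around it where they are.

Things in the scene. Friction and masses are not known exactly. Their poses are not given: they have to be found in the camera images.
- stand: Fixed grey plate, 200 x 240 mm, top 14 mm above the worktop, with a steel post. Origin: on the post's vertical axis at worktop height; +x away from the robot (turned by the yaw), +y left. Plate spans x -165 to 35, y -120 to 120 mm. Three white spots lie 130 mm from the axis: one along -x, the others 0.75 rad to either side. Each carries one sample within 8 mm of its centre.
- swivel_axis (a point): Point on the vertical axis of the post, 85 mm above the worktop (mid-height of the swing arm). Arm and lever both turn about this axis. On it stand the post (radius 12 mm), the arm's hub (radius 19 mm, to 96 mm) and the lever's hub (radius 15 mm, to 127 mm, the top of all).
- swing_arm (a joint): Angle of the horizontal swing arm about the post, rad. 0: it points along the stand's -x (to the robot); positive is anticlockwise seen from above, lens to the stand's -y side (robot's right). Range -1.05 to 1.05; starts between the middle spot and the one at +0.75. Dry friction 0.12 N m (1.7 N at push_point); it stays where it is left and is not coupled to the lever.
- push_point (a point): Point on the arm's centre line 70 mm from the axis, 85 mm above the worktop: a good place to push, on either side. Here the arm is two parallel aluminium rails, from 12 to 98 mm from the axis, 78 to 92 mm above the worktop, with free space below; their outer faces are 9 mm either side of the centre line. The arm's own +x runs from the lens towards the axis.
- lens_center (a point): Centre of the round lens at the end of the arm, 130 mm from the axis, 85 mm above the worktop. With its black rim the lens has a radius of 32 mm and stands 78 to 92 mm above the worktop. A black mount 19 mm wide joins it to the rails, 91 to 103 mm from the axis. The lens and rim are not to be touched.
- lock_lever (a joint): Angle of the red locking lever on top of the post, rad, growing clockwise seen from above. 0: it points away from the robot, 0.35 rad clockwise of the stand's +x. 1.35 (stop, locked): it points to the robot's right, 1.70 rad clockwise of the stand's +x. Starts between 0 and 0.3. Dry friction 0.10 N m (2 N at lever_grip), no spring.
- lever_grip (a point): Point on the red lever's centre line 48 mm from the axis, 113 mm above the worktop. The lever handle runs from 12 to 68 mm from the axis, is 13 mm wide and lies 106 to 120 mm above the worktop. The lever's own +x points outward along it. To lock, push here on its own +y side.
- rubber_sample: The black rubber chip to be inspected, 29 x 45 x 12 mm, loose, on one of the three white spots. Origin: centre of its underside, on the plate 14 mm above the worktop.
- steel_sample: Grey steel disc, 35 mm across, 8 mm high, loose, on another of the spots. Origin: centre of its underside.
- cap_sample: White plastic cap, 26 mm across, 15 mm high, loose, on the remaining spot. Origin: centre of its underside.
- stamp: Bystander: wooden stamp, 43 x 61 x 51 mm high. Origin: centre of its underside.
- inkpad: Bystander: dark flat ink pad, 71 x 95 x 19 mm high. Origin: centre of its underside.
- red_marker: Bystander: white felt marker with red cap, lying, 130 mm long, 19 mm thick. Origin: centre of its underside.

How it is judged:
By the outcome, as a careful person would: the job done as asked, in the order asked, and still so for the second after the job is handed in, with the robot touching nothing.
It also fails if it takes over 53 s, if anything falls off the work surface, if the arm or the gripper's body presses on something with over 40 N, if the wrist force passes 120 N, or if a joint passes its speed limit or range.

## Working session

There is one attempt and no reset: what is moved stays moved. The work goes in short steps, Python scripts to look and compute and a tool call to move; the robot and the scene stay as the last step left them, time stands still between calls to the robot, and variables do not carry over. Pictures are saved under pics/ and viewed, about 8 in all and at most 12, crops included, and the job is handed in when it is done.

Besides the shell and the picture viewer there is one more tool, called after "Call:" as name([rows], argument=value, ...), one row to a line, values as JSON. arm_command: Moves the arm, as the interface text tells. Its arguments: {"type":"object","properties":{"rows":{"type":"array"}},"required":["rows"]}

```bash
mkdir -p pics; ls
cat > h.py <<'E'
import numpy as np, cv2
from scipy.spatial.transform import Rotation as R
from bench import arm, capture, camera_model, nets
def rot(o):
    o=np.array(o,float)
    return o if o.shape==(3,3) else R.from_euler('xyz',o,degrees=True).as_matrix()
def ray(cm,uv):
    K=np.array(cm['mtx']); d=np.linalg.inv(K)@[uv[0],uv[1],1]
    return np.array(cm['xyz'],float), rot(cm['orientation'])@(d*[1,-1,-1])
def atz(cm,uv,z):
    o,d=ray(cm,uv); return o+d*(z-o[2])/d[2]
def proj(cm,p):
    K=np.array(cm['mtx']); c=rot(cm['orientation']).T@(np.array(p,float)-np.array(cm['xyz']))*[1,-1,-1]
    q=K@c; return q[:2]/q[2]
def cloud(cm,dep,mask):
    v,u=np.nonzero(mask&(dep>0)); K=np.array(cm['mtx'])
    d=(np.linalg.inv(K)@np.stack([u,v,np.ones(len(u))]))*dep[v,u]
    return (rot(cm['orientation'])@(d*np.array([[1],[-1],[-1]]))).T+np.array(cm['xyz'])
E
python3 - <<'E'
from h import *
s=arm.sense(); print(s)
for n in ['top','side']:
    im,d=capture(n); cm=camera_model(n); print(n,cm)
    cv2.imwrite(f'pics/{n}0.png',im[...,::-1])
    for t,z in [('swivel_axis',85),('push_point',85),('lens_center',85),('lever_grip',113),('rubber_sample',14),('steel_sample',14),('cap_sample',14),('stand',0),('stamp',0),('inkpad',0),('red_marker',0)]:
        for r in nets.place_of(t,n)[:2]: print(t,round(r['p'],2),np.round(r['uv'],1),np.round(atz(cm,r['uv'],z),1))
E
```

```text
pics
{'clock': 0.0, 'joint_positions': array([ 79.15486074,  29.12465252, -13.60903025,  86.00802983,
         7.20161982,  65.82716255,  -8.86930606]), 'qd': array([-0.06071463, -0.04357534,  0.01063464,  0.00590929,  0.01488378,
        0.05784218, -0.03095455]), 'tau': array([-2.08744696e-04, -6.20585346e+01, -2.18621604e+00, -2.49651825e+01,
        1.27618117e-02,  1.19106242e-02,  3.22648054e-05]), 'ee_pos': array([ 181.34818503, -597.53519183,  200.34332899]), 'orientation': array([ 1.79998364e+02,  1.01075223e-01, -7.31094567e+01]), 'ft_force': array([ 0.14554373, -0.53725565, -0.49248117]), 'wrist_torque': array([-0.00590672,  0.01996519,  0.03091808]), 'width': 85.20718370626702}
top {'mtx': array([[446.06412588,   0.        , 318.16005691],
       [  0.        , 446.06412588, 240.1236002 ],
       [  0.        ,   0.        ,   1.        ]]), 'xyz': array([ 390.92118449,   12.44644019, 1266.06775666]), 'orientation': array([  8.39764732,  -1.39451339, -90.67728171])}
swivel_axis 0.95 [421.4 253. ] [ 527.8 -294.8   85. ]
push_point 0.58 [449.8 268.3] [ 486.  -369.3   85. ]

[... 891 characters left out ...]
.4] [ 516.7 -285.5   85. ]
push_point 0.74 [268.1 321.3] [ 494.9 -365.4   85. ]
lens_center 0.88 [246.4 332. ] [ 457.5 -403.3   85. ]
lever_grip 0.87 [307.  289.7] [ 569.4 -284.   113. ]
rubber_sample 0.54 [275.  373.5] [ 515.7 -437.9   14. ]
steel_sample 0.7 [234.1 326.5] [ 404.8 -288.9   14. ]
steel_sample 0.58 [265.1 318.6] [ 470.3 -254.5   14. ]
cap_sample 0.49 [234.  353.3] [ 423.7 -381.6   14. ]
cap_sample 0.44 [234.  328.5] [ 406.2 -296.4   14. ]
stand 0.68 [288.2 337.4] [ 528.6 -304.1    0. ]
stand 0.23 [275.3 369.6] [ 512.6 -410.7    0. ]
inkpad 0.6 [284.6 210.5] [440.2 485.1   0. ]
inkpad 0.26 [247.9 331.5] [ 435.1 -287.     0. ]
red_marker 0.54 [380.3 309.3] [ 745.1 -180.     0. ]
```

Run:
```python
import cv2,numpy as np
a=cv2.imread('pics/top0.png')[170:330,340:520]; b=cv2.imread('pics/side0.png')[260:410,180:400]
a=cv2.resize(a,None,fx=2.2,fy=2.2,interpolation=cv2.INTER_CUBIC);b=cv2.resize(b,None,fx=1.8,fy=1.8,interpolation=cv2.INTER_CUBIC)
c=np.zeros((max(a.shape[0],b.shape[0]),a.shape[1]+b.shape[1],3),np.uint8);c[:a.shape[0],:a.shape[1]]=a;c[:b.shape[0],a.shape[1]:]=b
print(c.shape,a.shape);cv2.imwrite('pics/c0.png',c)
```

```text
(352, 792, 3) (352, 396, 3)
```

View pics/c0.png

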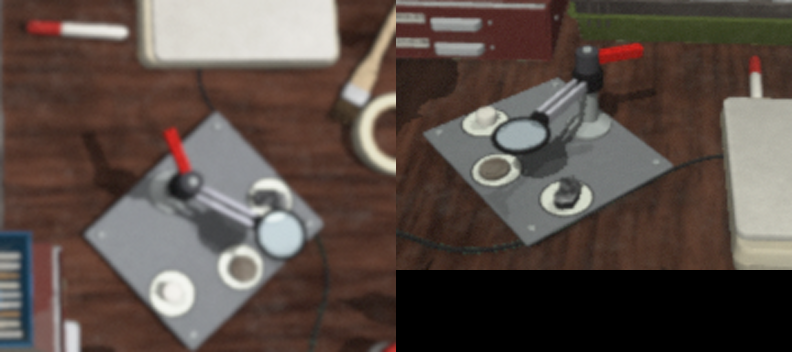

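The crop shows the black chip at about top pixel (463,261), the steel disc at (450,291), the cap at (418,303), and the lens between the disc and the chip. So the chip is on the +0.75 spot and the stand's yaw is about 45°.

Run:
```python
from h import *
print('tip',arm.tip_extent)
s=arm.sense(); cw=camera_model('wrist'); Rt=rot(s['orientation'])
print('cam in tool',Rt.T@(cw['xyz']-s['ee_pos']), (Rt.T@rot(cw['orientation'])).round(2).tolist(), cw['mtx'][0,0])
P={}
for n in ['top','side']:
    im,d=capture(n); cm=camera_model(n)
    for t in ['swivel_axis','push_point','lens_center','lever_grip']:
        P.setdefault(t,[]).append(ray(cm,nets.place_of(t,n)[0]['uv']))
    if n=='top':
        for t in ['rubber_sample','steel_sample','cap_sample','swing_arm','lock_lever','red_marker','stand']:
            for r in nets.masks_of(t,n)[:2]:
                m=r['pixels']; c=cloud(cm,d,m); print(t,round(r['p'],2),np.round(r['uv'],1),m.sum(),np.median(c,0).round(1))
for t,rs in P.items():
    A=0;b=0
    for o,v in rs:
        v=v/np.linalg.norm(v);M=np.eye(3)-np.outer(v,v);A=A+M;b=b+M@o
    print(t,np.linalg.solve(A,b).round(1))
```

```text
tip 8.0
cam in tool [-1.32463439e-02 -7.08391218e+01 -1.72862632e+02] [[1.0, 0.0, 0.0], [0.0, -0.96, -0.28], [0.0, 0.28, -0.96]] 411.70070075223646
rubber_sample 0.48 [463.7 260. ] 98 [ 514.1 -425.    23.9]
steel_sample 0.44 [449.7 292.4] 136 [ 424.8 -388.5   20.5]
cap_sample 0.41 [419.9 302.4] 50 [ 395.5 -292.7   27.4]
swing_arm 0.6 [459.2 272.1] 718 [ 478.4 -398.9   86.4]
swing_arm 0.53 [132.2 289.3] 722 [434.5 493.6  18. ]
lock_lever 0.72 [423.6 249.7] 218 [ 537.5 -290.1  119.4]
red_marker 0.83 [377.1 184.5] 221 [ 740.2 -192.6   14.3]
stand 0.95 [428.7 274.5] 5757 [ 475.3 -338.    13.7]Traceback (most recent call last):
  File "<stdin>", line 9, in <module>
IndexError: list index out of range
```

Call:
arm_command([
  {"x": 32,"y": 29,"z": 8,"az": 0.1,"grip": 0},
  {"x": 32,"y": 29,"z": 8,"az": 0.1,"grip": 0},
  {"x": 32,"y": 29,"z": 8,"az": 0.1,"grip": 0},
  {"x": 32,"y": 29,"z": 8,"az": 0.1,"grip": 0},
  {"x": 32,"y": 29,"z": 8,"az": 0.1,"grip": 0},
  {"x": 32,"y": 29,"z": 8,"az": 0.1,"grip": 0},
  {"x": 32,"y": 29,"z": 8,"az": 0.1,"grip": 0},
  {"x": 32,"y": 29,"z": 4,"az": 0.1,"grip": 0},
  {"x": 32,"y": 29,"z": 0,"az": 0.1,"grip": 0},
  {"x": 31,"y": 27,"z": 0,"az": 0.1,"grip": 0},
])

```text
invalid input
```

Call:
arm_command([
  {"grip": 0},
  {"grip": 0},
])

```text
invalid input
```

```bash
cat > look.py <<'E'
from h import *
import sys
tag=sys.argv[1]
s=arm.sense(); print('ee',s['ee_pos'].round(1),s['orientation'].round(1),'w',s['width'],'tip',arm.tip_extent,'F',s['ft_force'].round(1),'t',s['clock'])
cm=camera_model('wrist'); im,d=capture('wrist'); np.savez(f'{tag}.npz',im=im,d=d)
vis=im[...,::-1].copy()
for t,z in [('swivel_axis',85),('push_point',85),('lens_center',85),('lever_grip',113),('rubber_sample',14),('steel_sample',14),('cap_sample',14),('stand',0)]:
    for r in nets.place_of(t,'wrist')[:1]:
        print(t,round(r['p'],2),np.round(r['uv'],1),np.round(atz(cm,r['uv'],z),1)); cv2.drawMarker(vis,tuple(int(x) for x in r['uv']),(0,255,0),0,10)
for t in ['rubber_sample','steel_sample','cap_sample','swing_arm','lock_lever']:
    for r in nets.masks_of(t,'wrist')[:1]:
        m=r['pixels']; c=cloud(cm,d,m); print('M',t,round(r['p'],2),np.round(r['uv'],1),m.sum(),np.median(c,0).round(1),c.min(0).round(),c.max(0).round())
        np.save(f'{tag}_{t}.npy',c)
        cs,_=cv2.findContours(m.astype(np.uint8),0,1); cv2.drawContours(vis,cs,-1,(255,0,255),1)
cv2.imwrite(f'pics/{tag}.png',vis)
E
python3 look.py w1
```

```text
ee [ 181.6 -598.   201.2] [180.    0.  -73.1] w 85.59078203990819 tip 8.0 F [ 0.7 -0.4  0.1] t 1.95
```

View pics/w1.png

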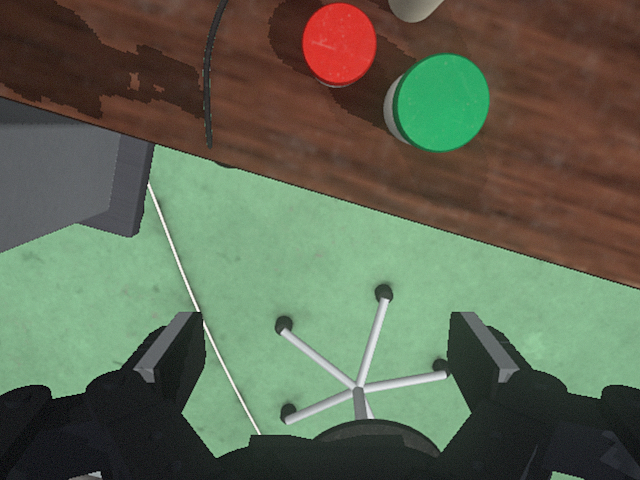

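The wrist picture only shows the table edge with a red and a green lid near (340,45) and (440,100). The arm has not moved because the rows were refused, so I'll send rows with all the keys.

Call:
arm_command([
  {"x": 32,"y": 29,"z": 8,"ax": 0,"ay": 0,"az": 0.1,"grip": 0},
  {"x": 32,"y": 29,"z": 8,"ax": 0,"ay": 0,"az": 0.1,"grip": 0},
  {"x": 32,"y": 29,"z": 8,"ax": 0,"ay": 0,"az": 0.1,"grip": 0},
  {"x": 32,"y": 29,"z": 8,"ax": 0,"ay": 0,"az": 0.1,"grip": 0},
  {"x": 32,"y": 29,"z": 8,"ax": 0,"ay": 0,"az": 0.1,"grip": 0},
  {"x": 32,"y": 29,"z": 8,"ax": 0,"ay": 0,"az": 0.1,"grip": 0},
  {"x": 32,"y": 29,"z": 8,"ax": 0,"ay": 0,"az": 0.1,"grip": 0},
  {"x": 32,"y": 29,"z": 4,"ax": 0,"ay": 0,"az": 0.1,"grip": 0},
  {"x": 32,"y": 29,"z": 0,"ax": 0,"ay": 0,"az": 0.1,"grip": 0},
  {"x": 31,"y": 27,"z": 0,"ax": 0,"ay": 0,"az": 0.1,"grip": 0},
])

```text
clock: 3.9
ee_pos: [501.5, -309.0, 261.4]
orientation: [180.0, -0.0, -15.6]
ft_force: [0.3, -0.8, 0.0]
width: -0.2
```

Call:
arm_command([
  {"x": 0,"y": 0,"z": 0,"ax": 0,"ay": 0,"az": 0,"grip": 0},
  {"x": 0,"y": 0,"z": 0,"ax": 0,"ay": 0,"az": 0,"grip": 0},
])

```text
clock: 4.15
ee_pos: [500.2, -310.5, 261.0]
orientation: [180.0, 0.0, -15.9]
ft_force: [-0.4, -0.7, 0.2]
width: 0.1
```

```bash
python3 look.py w2
```

```text
ee [ 500.2 -310.5  261. ] [180.    0.  -15.9] w 0.09362905150909064 tip 8.0 F [-0.4 -0.7  0.2] t 4.15
swivel_axis 0.91 [353.1 185.4] [ 527.3 -297.    85. ]
push_point 0.95 [335.1 265.2] [ 493.5 -361.8   85. ]
lever_grip 0.73 [407.8 156.7] [ 572.6 -282.8  113. ]
rubber_sample 0.8 [370.  291.8] [ 516.8 -426.4   14. ]
steel_sample 0.92 [279.2 278.4] [ 425.5 -384.1   14. ]
cap_sample 0.91 [230.4 206.1] [ 401.3 -294.    14. ]
M rubber_sample 0.63 [373.4 295.6] 815 [ 514.9 -425.4   24.8] [ 501. -447.   13.] [ 529. -403.   27.]
M steel_sample 0.95 [278.3 282.5] 848 [ 426.9 -386.8   21.6] [ 407. -406.   13.] [ 444. -371.   24.]
M cap_sample 0.98 [226.5 205.6] 563 [ 399.6 -292.3   28.4] [ 386. -308.   13.] [ 410. -281.   32.]
M swing_arm 0.88 [333.3 246.7] 2133 [ 501.2 -344.4   91.9] [ 444. -412.   13.] [ 539. -280.  125.]
M lock_lever 0.87 [374.8 176.9] 2517 [ 541.7 -288.9  120.6] [ 512. -313.    1.] [ 614. -270.  129.]
```

View pics/w2.png

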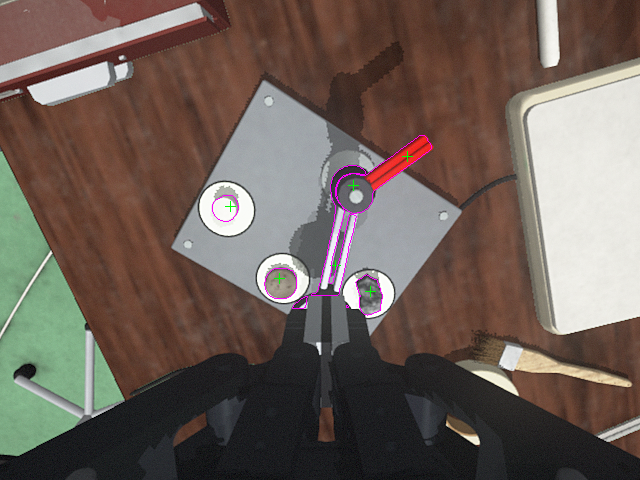

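The wrist picture shows the hub at (353,190), the rails running down to (330,285), the chip at (370,295) on the spot to the right of the lens, the disc at (280,282), the cap at (228,207) and the lever tip at (430,142). The net values agree with each other to within a few mm. Next I refine the axis and the chip centre from the depth.

```bash
cat > fit.py <<'E'
from h import *
import sys
from scipy.optimize import least_squares
f=np.load(sys.argv[1]+'.npz'); cm=camera_model('wrist'); d=f['d']; im=f['im']
c=cloud(cm,d,np.ones(d.shape,bool)); rgb=im[d>0].astype(int)
ax0=np.array([527,-297]); r=np.hypot(*(c[:,:2]-ax0).T)
h=c[(r<24)&(abs(c[:,2]-127)<4)]; (x,y),rr=cv2.minEnclosingCircle(h[:,:2].astype(np.float32)); print('hub',x,y,rr,len(h),h[:,2].mean(), 'mean',h[:,:2].mean(0))
A=np.array([x,y])
k=(np.hypot(*(c[:,:2]-[515,-426]).T)<35)&(c[:,2]>22)&(c[:,2]<32)
q=c[k]; print('chip z>22',len(q),q[:,2].mean().round(1),'mean',q[:,:2].mean(0).round(1),cv2.minAreaRect(q[:,:2].astype(np.float32)))
C=q[:,:2].mean(0); v=C-A; print('chip dist',np.hypot(*v),'ang',np.degrees(np.arctan2(v[1],v[0])))
r=np.hypot(*(c[:,:2]-A).T)
k=(r>30)&(r<90)&(abs(c[:,2]-92)<4); p=c[k]; print('rails',len(p),p[:,2].mean())
a=np.degrees(np.arctan2(*(p[:,:2]-A).T[::-1])); print('arm ang',a.mean(),a.min(),a.max())
k=(r>25)&(r<68)&(abs(c[:,2]-120)<5); p=c[k]; a=np.degrees(np.arctan2(*(p[:,:2]-A).T[::-1])); print('lever',len(p),a.mean())
for t in [(427,-387),(400,-293)]:
    v=np.array(t)-A; print('other',np.hypot(*v),np.degrees(np.arctan2(v[1],v[0])))
E
python3 fit.py w2
```

```text
hub 526.4132080078125 -297.9751892089844 13.8958740234375 960 124.84156586647458 mean [ 526.39346476 -297.92508417]
chip z>22 737 25.0 mean [ 515.5 -425.5] ((515.857666015625, -424.86279296875), (44.90947341918945, 25.514516830444336), 82.86436462402344)
chip dist 128.03248384508225 ang -94.87587595298882
rails 932 92.0368115680451
arm ang -118.01306324749275 -134.6542714636933 -102.2756849972309
lever 1028 20.977746583334238
other 133.44812798529895 -138.15546420839203
other 126.5110732959438 177.74619831053738
```

Call:
arm_command([
  {"x": -17,"y": -9,"z": 0,"ax": 0,"ay": 0,"az": -0.07,"grip": 0},
  {"x": -16,"y": -8,"z": 0,"ax": 0,"ay": 0,"az": -0.07,"grip": 0},
  {"x": -16,"y": -8,"z": -10,"ax": 0,"ay": 0,"az": -0.06,"grip": 0},
  {"x": 0,"y": 0,"z": -30,"ax": 0,"ay": 0,"az": 0,"grip": 0},
  {"x": 0,"y": 0,"z": -35,"ax": 0,"ay": 0,"az": 0,"grip": 0},
  {"x": 0,"y": 0,"z": -35,"ax": 0,"ay": 0,"az": 0,"grip": 0},
  {"x": 0,"y": 0,"z": -35,"ax": 0,"ay": 0,"az": 0,"grip": 0},
  {"x": 0,"y": 0,"z": -25,"ax": 0,"ay": 0,"az": 0,"grip": 0},
  {"x": 0,"y": 0,"z": -13,"ax": 0,"ay": 0,"az": 0,"grip": 0},
  {"x": 0,"y": 0,"z": 0,"ax": 0,"ay": 0,"az": 0,"grip": 0},
])

```text
clock: 6.1
ee_pos: [450.7, -335.4, 77.9]
orientation: [180.0, 0.1, -27.4]
ft_force: [0.5, 0.0, 0.6]
width: 0.1
```

```bash
python3 look.py w3; python3 fit.py w3
```

```text
ee [ 450.7 -335.4   77.9] [ 1.80e+02  1.00e-01 -2.74e+01] w 0.07674321553272266 tip 8.0 F [0.5 0.  0.6] t 6.1
swivel_axis 0.79 [455.1 132.1] [ 526.1 -298.3   85. ]
push_point 0.65 [441.3 297.8] [ 494.  -360.2   85. ]
lever_grip 0.57 [601.5  13.9] [ 570.9 -282.4  113. ]
rubber_sample 0.72 [485.4 322.8] [ 516.7 -426.6   14. ]
cap_sample 0.97 [218.2 223.2] [ 400.3 -293.1   14. ]
stand 0.56 [413.6 128.2] [ 527.3 -298.3    0. ]
M rubber_sample 0.65 [491.  328.7] 2565 [ 514.8 -425.2   24.8] [ 501. -456.   14.] [ 531. -364.   93.]
M cap_sample 0.79 [211.4 226.6] 1772 [ 399.9 -292.4   28.5] [ 385. -306.   15.] [ 411. -280.   31.]
M swing_arm 0.71 [439.6 240.9] 10884 [ 504.8 -336.6   91.7] [ 470. -444.   13.] [ 540. -280.   98.]
M lock_lever 0.94 [518.5 100.7] 15314 [ 534.5 -291.2  120.8] [ 511. -346.   -1.] [ 661. -276.  129.]
hub 526.6181640625 -298.3654479980469 14.000086784362793 6557 124.94511522165973 mean [ 526.48075703 -297.83554657]
chip z>22 2278 25.2 mean [ 516.1 -425.2] ((516.794677734375, -425.1182556152344), (44.861454010009766, 26.166767120361328), 81.86849212646484)
chip dist 127.31775966305901 ang -94.72897114974748
rails 4484 91.93124625706639
arm ang -118.1515251269 -134.46366204482123 -101.35974315370542
lever 4484 21.31006961683299
other 133.3411505116485 -138.33913895412513
other 126.73179357516373 177.57354150785602
```

View pics/w3.png

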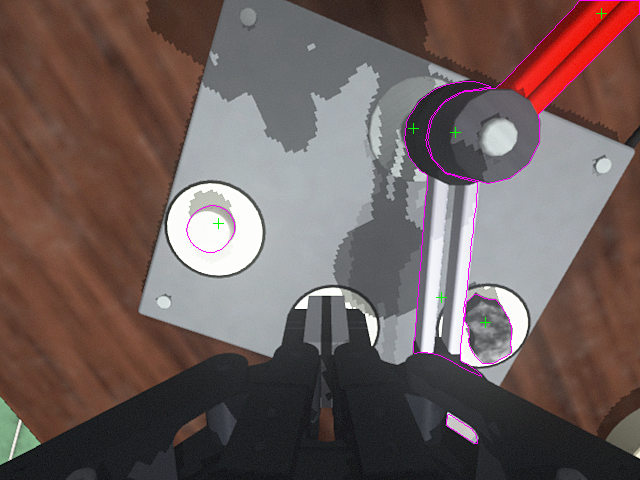

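The close view agrees: the hub is at (497,137), the rails run from (450,190) to (440,350), the chip is at (490,328), and the closed finger at (326,310) is clear on the left. The target arm direction is -94.7°, and it is now about -118°.

Call:
arm_command([
  {"x": 8,"y": -4,"z": 0,"ax": 0,"ay": 0,"az": 0,"grip": 0},
  {"x": 7,"y": -4,"z": 0,"ax": 0,"ay": 0,"az": 0,"grip": 0},
  {"x": 5,"y": -3,"z": 0,"ax": 0,"ay": 0,"az": 0,"grip": 0},
  {"x": 3,"y": -2,"z": 0,"ax": 0,"ay": 0,"az": 0,"grip": 0},
  {"x": 2,"y": -2,"z": 0,"ax": 0,"ay": 0,"az": 0.04,"grip": 0},
  {"x": 2,"y": -2,"z": 0,"ax": 0,"ay": 0,"az": 0.04,"grip": 0},
  {"x": 2,"y": -2,"z": 0,"ax": 0,"ay": 0,"az": 0.04,"grip": 0},
  {"x": 2,"y": -2,"z": 0,"ax": 0,"ay": 0,"az": 0.04,"grip": 0},
  {"x": 3,"y": -2,"z": 0,"ax": 0,"ay": 0,"az": 0.04,"grip": 0},
  {"x": 0,"y": 0,"z": 0,"ax": 0,"ay": 0,"az": 0,"grip": 0},
])

```text
clock: 8.05
ee_pos: [485.8, -358.2, 78.1]
orientation: [-180.0, -0.0, -15.8]
ft_force: [-0.6, -0.3, 0.3]
width: -0.1
```

```bash
python3 look.py w4; python3 fit.py w4
```

```text
ee [ 485.8 -358.2   78.1] [-180.    -0.   -15.8] w -0.1462443210636423 tip 8.0 F [-0.6 -0.3  0.3] t 8.05
push_point 0.73 [342.6 295. ] [ 492.2 -360.8   85. ]
lens_center 0.72 [318.1 405.6] [ 466.2 -412.4   85. ]
lever_grip 0.73 [529.3  36.4] [ 571.3 -282.2  113. ]
rubber_sample 0.75 [400.8 331.9] [ 515.9 -425.9   14. ]
steel_sample 0.87 [247.9 314.8] [ 425.7 -387.9   14. ]
cap_sample 0.72 [149.8 178.6] [ 399.3 -291.4   14. ]
stand 0.93 [366.2 129.2] [ 526.6 -299.3    0. ]
M rubber_sample 0.39 [443.5  92. ] 15394 [ 541.4 -290.6  120.8] [ 511. -331.   -2.] [ 666. -259.  129.]
M steel_sample 0.79 [248.1 315.5] 2499 [ 427.6 -386.7   21.6] [ 409. -410.   13.] [ 444. -370.   24.]
M cap_sample 0.6 [143.6 181. ] 2020 [ 400.6 -293.1   28.5] [ 382. -307.   14.] [ 411. -281.   32.]
M swing_arm 0.96 [354.5 220.2] 6740 [ 508.7 -329.9   92.1] [ 461. -432.   13.] [ 540. -277.  124.]
M lock_lever 0.59 [447.1  92.4] 15711 [ 541.7 -290.5  120.7] [ 511. -332.   -2.] [ 669. -259.  129.]
hub 525.8209838867188 -298.85687255859375 13.798930168151855 6382 124.70386345948668 mean [ 525.78995197 -298.48383984]
chip z>22 1834 25.0 mean [ 515.1 -422.4] ((515.7464599609375, -423.093994140625), (39.7900390625, 26.360891342163086), 82.88939666748047)
chip dist 124.00445789252174 ang -94.96811683047727
rails 3002 91.91553237226783
arm ang -117.94130402973717 -134.9923365587782 -101.39849396592055
lever 6863 5.79864342668859
other 132.419023450149 -138.26871411927863
other 125.95722663821059 177.33484824719773
```

View pics/w4.png

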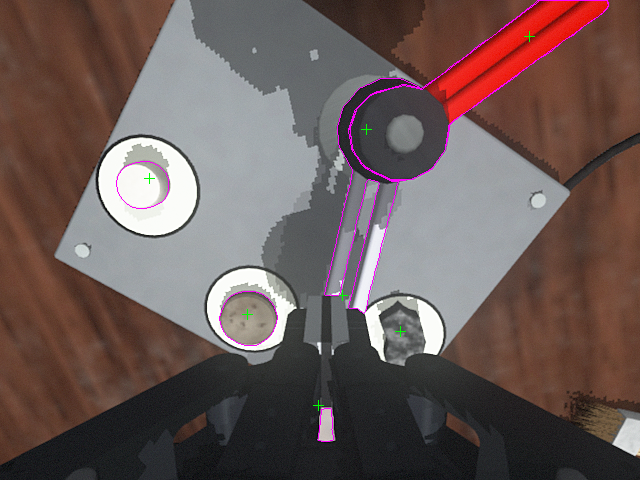

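The finger at (325,297) now reaches the near rail at (335,295), but the arm has hardly moved. I'll check the height of the finger and its actual edge.

Run:
```python
from h import *
cm=camera_model('wrist'); f=np.load('w4.npz'); d=f['d']
K=cm['mtx']
def pt(u,v): return (ray(cm,(u,v))[0]+ray(cm,(u,v))[1]*d[v,u]).round(1)
for v in (290,298,303,310,320,335):
    print(v,[(u,pt(u,v).tolist()) for u in (290,302,312,325,338,346,352)])
s=arm.sense(); print(proj(cm,s['ee_pos']),proj(cm,s['ee_pos']+[0,0,-8]))
for t in ('w3','w4'):
    pass
c=cloud(cm,d,np.ones(d.shape,bool)); A=np.array([526.4,-298]); r=np.hypot(*(c[:,:2]-A).T)
p=c[(r>25)&(r<62)&(abs(c[:,2]-92)<3)][:,:2]-A
ang=np.radians(-118);u=np.array([np.cos(ang),np.sin(ang)]);n=np.array([-u[1],u[0]])
a=p@u;b=p@n
for lo in range(20,62,8):
    k=(a>lo)&(a<lo+8); print(lo,k.sum(),b[k].min().round(1) if k.any() else '',b[k].max().round(1) if k.any() else '')
```

```text
290 [(290, [456.2, -378.6, 14.7]), (302, [463.2, -381.0, 13.8]), (312, [469.1, -382.7, 13.7]), (325, [485.1, -356.8, 84.0]), (338, [491.4, -354.4, 93.6]), (346, [489.4, -388.3, 14.1]), (352, [496.4, -360.8, 81.9])]
298 [(290, [454.5, -383.9, 14.4]), (302, [461.9, -385.6, 15.3]), (312, [483.5, -345.9, 115.3]), (325, [487.9, -347.3, 114.8]), (338, [492.4, -348.4, 115.4]), (346, [488.1, -393.3, 14.6]), (352, [495.6, -362.5, 86.6])]
303 [(290, [453.8, -386.6, 15.7]), (302, [460.5, -389.6, 13.5]), (312, [483.5, -346.3, 118.8]), (325, [487.9, -347.4, 118.9]), (338, [492.2, -348.7, 118.8]), (346, [487.2, -396.8, 14.1]), (352, [495.3, -363.0, 90.5])]
310 [(290, [452.0, -391.8, 14.0]), (302, [478.7, -349.3, 115.6]), (312, [483.6, -346.3, 124.3]), (325, [488.0, -347.1, 125.2]), (338, [492.1, -348.5, 124.8]), (346, [494.0, -353.1, 116.7]), (352, [496.1, -353.5, 117.0])]
320 [(290, [475.5, -347.8, 124.5]), (302, [479.2, -349.2, 123.8]), (312, [483.9, -346.3, 131.9]), (325, [487.9, -347.4, 131.9]), (338, [491.8, -349.0, 131.0]), (346, [494.3, -349.4, 131.7]), (352, [495.6, -353.7, 124.2])]
335 [(290, [476.1, -348.5, 133.8]), (302, [479.6, -349.8, 133.3]), (312, [484.2, -346.6, 141.2]), (325, [487.9, -347.5, 141.4]), (338, [491.6, -348.8, 141.1]), (346, [494.0, -348.9, 142.1]), (352, [495.1, -353.4, 134.8])]
[326.73582897 287.2424261 ] [326.71475419 280.74463519]
20 304 -9.1 9.0
28 615 -9.0 8.9
36 588 -9.0 9.3
44 583 -9.1 9.2
52 557 -9.0 9.1
60 113 -9.0 9.1
```

The depth puts the visible fingertip at z≈114, although the TCP reads 78 and the tip should be at 70. I'll check this against the side camera.

Run:
```python
from h import *
cm=camera_model('side'); im,d=capture('side'); s=arm.sense()
for dz in (0,-8,36): print(dz,proj(cm,s['ee_pos']+[0,0,dz]))
cv2.imwrite('pics/s5.png',cv2.resize(im[200:400,170:390,::-1],None,fx=2.7,fy=2.7,interpolation=cv2.INTER_CUBIC))
```

```text
0 [264.16250868 321.83295641]
-8 [264.31734309 325.05729217]
36 [263.45117771 307.01990644]
```

View pics/s5.png

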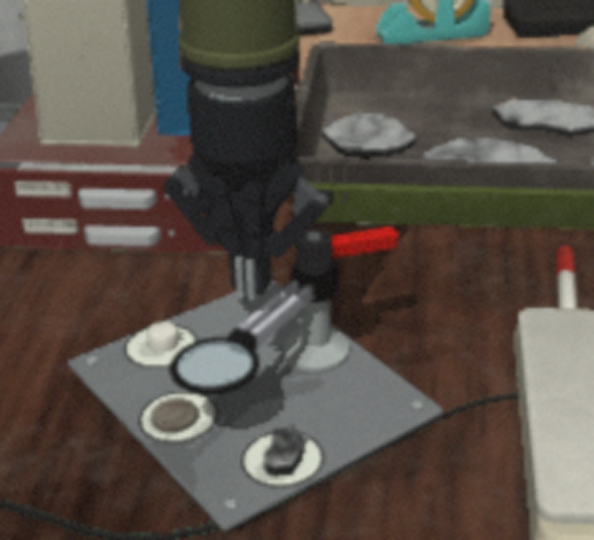

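The side view shows the fingertip at about (263,310), which gives z≈110, so it is above the rails. The real tip is therefore about 36 mm above the reported TCP rather than 8 mm below it. I'll back off and come down 42 mm lower.

Call:
arm_command([
  {"x": -9,"y": 6,"z": 0,"ax": 0,"ay": 0,"az": -0.05,"grip": 0},
  {"x": -9,"y": 6,"z": 0,"ax": 0,"ay": 0,"az": -0.05,"grip": 0},
  {"x": -9,"y": 6,"z": 0,"ax": 0,"ay": 0,"az": -0.05,"grip": 0},
  {"x": -8,"y": 5,"z": 0,"ax": 0,"ay": 0,"az": -0.05,"grip": 0},
  {"x": 0,"y": 0,"z": -10,"ax": 0,"ay": 0,"az": 0,"grip": 0},
  {"x": 0,"y": 0,"z": -12,"ax": 0,"ay": 0,"az": 0,"grip": 0},
  {"x": 0,"y": 0,"z": -12,"ax": 0,"ay": 0,"az": 0,"grip": 0},
  {"x": 0,"y": 0,"z": -8,"ax": 0,"ay": 0,"az": 0,"grip": 0},
  {"x": 0,"y": 0,"z": 0,"ax": 0,"ay": 0,"az": 0,"grip": 0},
])

```text
clock: 9.93
ee_pos: [450.2, -334.7, 35.2]
orientation: [-180.0, 0.1, -27.3]
ft_force: [-1.0, -0.6, -0.2]
width: -0.1
```

```bash
cat > chk.py <<'E'
from h import *
s=arm.sense(); print('ee',s['ee_pos'].round(1),s['orientation'].round(1),'F',s['ft_force'].round(1),'t',s['clock'])
cm=camera_model('wrist'); im,d=capture('wrist')
c=cloud(cm,d,np.ones(d.shape,bool)); A=np.array([526.4,-298])
Rt=rot(s['orientation']); q=(c-s['ee_pos'])@Rt
k=(abs(q[:,0])<22)&(abs(q[:,1]+11)<4)&(q[:,2]<30)&(q[:,2]>-80)
f=q[k]; print('finger lowest world z',c[k][:,2].min().round(1),'tool z max',f[:,2].max().round(1),'x range near tip',f[f[:,2]>f[:,2].max()-10][:,0].min().round(1),f[f[:,2]>f[:,2].max()-10][:,0].max().round(1))
p=c[(abs(c[:,2]-92)<3)][:,:2]-A; r=np.hypot(*p.T); p=p[(r>24)&(r<60)]
if len(p)>50:
    best=None
    th0=np.arctan2(*p.mean(0)[::-1])
    for th in th0+np.radians(np.arange(-8,8,.1)):
        u=np.array([np.cos(th),np.sin(th)]);b=p@[-u[1],u[0]]
        w=np.percentile(b,99)-np.percentile(b,1)
        if best is None or w<best[0]: best=(w,np.degrees(th),b.min(),b.max())
    print('arm width,ang,min,max',np.round(best,1),len(p))
r=np.hypot(*(c[:,:2]-A).T); k=(r>22)&(r<60)&(abs(c[:,2]-120)<3)
e=c[k]; hsv=im[d>0][k].astype(int); e=e[(hsv[:,0]>120)&(hsv[:,1]<60)][:,:2]-A
if len(e): print('lever',len(e),np.degrees(np.arctan2(*e.mean(0)[::-1])).round(1))
np.savez('last.npz',im=im,d=d)
E
python3 chk.py
```

```text
ee [ 450.2 -334.7   35.2] [-1.80e+02  1.00e-01 -2.73e+01] F [-1.  -0.6 -0.2] t 9.925
finger lowest world z 11.9 tool z max 23.3 x range near tip -22.0 22.0
arm width,ang,min,max [  17.7 -117.9   -9.3    9.4] 5066
lever 12 33.8
```

Call:
arm_command([
  {"x": 8,"y": -4,"z": 0,"ax": 0,"ay": 0,"az": 0,"grip": 0},
  {"x": 7,"y": -4,"z": 0,"ax": 0,"ay": 0,"az": 0,"grip": 0},
  {"x": 5,"y": -3,"z": 0,"ax": 0,"ay": 0,"az": 0,"grip": 0},
  {"x": 3,"y": -2,"z": 0,"ax": 0,"ay": 0,"az": 0,"grip": 0},
  {"x": 2,"y": -2,"z": 0,"ax": 0,"ay": 0,"az": 0.04,"grip": 0},
  {"x": 2,"y": -2,"z": 0,"ax": 0,"ay": 0,"az": 0.04,"grip": 0},
  {"x": 2,"y": -2,"z": 0,"ax": 0,"ay": 0,"az": 0.04,"grip": 0},
])

```text
clock: 10.85
ee_pos: [479.4, -353.9, 36.1]
orientation: [-180.0, 0.0, -20.2]
ft_force: [-0.6, 1.1, -0.6]
width: 0.1
```

```bash
python3 chk.py
```

```text
ee [ 479.4 -353.9   36.1] [-180.     0.   -20.2] F [-0.6  1.1 -0.6] t 10.85
finger lowest world z 12.3 tool z max 23.9 x range near tip -21.8 22.0
arm width,ang,min,max [  17.6 -112.5   -9.     9.4] 4677
lever 5939 18.1
```

Call:
arm_command([
  {"x": 1.8,"y": -1.4,"z": 0,"ax": 0,"ay": 0,"az": 0.03,"grip": 0},
  {"x": 1.7,"y": -1.4,"z": 0,"ax": 0,"ay": 0,"az": 0.03,"grip": 0},
  {"x": 1.9,"y": -1.3,"z": 0,"ax": 0,"ay": 0,"az": 0.03,"grip": 0},
  {"x": 1.8,"y": -1.2,"z": 0,"ax": 0,"ay": 0,"az": 0.03,"grip": 0},
  {"x": 2,"y": -1.2,"z": 0,"ax": 0,"ay": 0,"az": 0.03,"grip": 0},
  {"x": 1.9,"y": -1.1,"z": 0,"ax": 0,"ay": 0,"az": 0.03,"grip": 0},
  {"x": 2,"y": -1.1,"z": 0,"ax": 0,"ay": 0,"az": 0.03,"grip": 0},
  {"x": 1.9,"y": -1,"z": 0,"ax": 0,"ay": 0,"az": 0.03,"grip": 0},
  {"x": 0,"y": 0,"z": 0,"ax": 0,"ay": 0,"az": 0,"grip": 0},
])

```text
clock: 12.02
ee_pos: [494.9, -363.9, 36.2]
orientation: [180.0, -0.0, -6.6]
ft_force: [-1.3, -0.3, -1.5]
width: -0.0
```

```bash
python3 chk.py
```

```text
ee [ 494.9 -363.9   36.2] [180.   -0.   -6.6] F [-1.3 -0.3 -1.5] t 12.025
finger lowest world z 12.1 tool z max 24.0 x range near tip -22.0 21.0
arm width,ang,min,max [ 17.6 -97.8  -9.2   9.4] 4676
lever 6649 19.7
```

Call:
arm_command([
  {"x": 1.3,"y": -0.3,"z": 0,"ax": 0,"ay": 0,"az": 0.015,"grip": 0},
  {"x": 1.3,"y": -0.2,"z": 0,"ax": 0,"ay": 0,"az": 0.015,"grip": 0},
  {"x": 1.2,"y": -0.1,"z": 0,"ax": 0,"ay": 0,"az": 0.015,"grip": 0},
  {"x": 0,"y": 0,"z": 0,"ax": 0,"ay": 0,"az": 0,"grip": 0},
])

```text
clock: 12.58
ee_pos: [498.5, -364.5, 36.2]
orientation: [180.0, -0.0, -4.1]
ft_force: [-1.5, -0.7, 0.1]
width: 0.4
```

```bash
python3 chk.py
```

```text
ee [ 498.5 -364.5   36.2] [180.   -0.   -4.1] F [-1.5 -0.7  0.1] t 12.575
finger lowest world z 12.1 tool z max 24.2 x range near tip -22.0 20.7
arm width,ang,min,max [ 17.7 -94.7 -18.5   9.2] 4640
lever 6437 19.7
```

Call:
arm_command([
  {"x": -8,"y": 1,"z": 0,"ax": 0,"ay": 0,"az": 0,"grip": 0},
  {"x": -11,"y": 1,"z": 0,"ax": 0,"ay": 0,"az": 0,"grip": 0},
  {"x": -11,"y": 0,"z": 0,"ax": 0,"ay": 0,"az": 0,"grip": 0},
  {"x": 0,"y": 0,"z": 28,"ax": 0,"ay": 0,"az": 0,"grip": 0},
  {"x": 0,"y": 0,"z": 30,"ax": 0,"ay": 0,"az": 0,"grip": 0},
  {"x": 0,"y": 0,"z": 30,"ax": 0,"ay": 0,"az": 0,"grip": 0},
  {"x": 0,"y": 0,"z": 26,"ax": 0,"ay": 0,"az": 0,"grip": 0},
])

```text
clock: 13.5
ee_pos: [467.7, -362.5, 151.4]
orientation: [180.0, -0.0, -4.1]
ft_force: [-0.1, -0.3, -0.5]
width: 0.0
```

Call:
arm_command([
  {"x": 12,"y": 17,"z": 0,"ax": 0,"ay": 0,"az": -0.16,"grip": 0},
  {"x": 12,"y": 17,"z": 0,"ax": 0,"ay": 0,"az": -0.16,"grip": 0},
  {"x": 12,"y": 17,"z": 0,"ax": 0,"ay": 0,"az": -0.16,"grip": 0},
  {"x": 12,"y": 17,"z": 0,"ax": 0,"ay": 0,"az": -0.16,"grip": 0},
  {"x": 13,"y": 18,"z": 0,"ax": 0,"ay": 0,"az": -0.16,"grip": 0},
  {"x": 13,"y": 18,"z": 0,"ax": 0,"ay": 0,"az": -0.16,"grip": 0},
  {"x": 13,"y": 18,"z": 0,"ax": 0,"ay": 0,"az": -0.16,"grip": 0},
  {"x": 0,"y": 0,"z": 0,"ax": 0,"ay": 0,"az": 0,"grip": 0},
])

```text
clock: 14.5
ee_pos: [555.9, -238.4, 150.3]
orientation: [-180.0, 0.0, -68.0]
ft_force: [-0.0, -0.7, -0.8]
width: 0.1
```

```bash
python3 chk.py
python3 - <<'E'
from h import *
print(arm.sense()['joint_positions'].round(0))
im,d=capture('top'); cm=camera_model('top')
t=cv2.resize(im[215:320,380:505,::-1],None,fx=3,fy=3,interpolation=cv2.INTER_CUBIC)
w=cv2.resize(np.load('last.npz')['im'][...,::-1],(420,315))
o=np.zeros((315,795,3),np.uint8); o[:,:375]=t; o[:,375:]=w; cv2.imwrite('pics/v6.png',o)
for n,z in (('lens_center',85),('push_point',85),('rubber_sample',14),('swivel_axis',85)):
    for r in nets.place_of(n,'top')[:1]: print(n,r['p'],atz(cm,r['uv'],z).round(1))
E
```

```text
ee [ 555.9 -238.4  150.3] [-180.    0.  -68.] F [-0.  -0.7 -0.8] t 14.5
finger lowest world z 183.5 tool z max -33.2 x range near tip -13.0 11.8
arm width,ang,min,max [ 16.  -95.4  -7.    9.6] 881
lever 1517 20.5
[ 32.  30. -18.  93.  10.  58. -57.]
lens_center 0.48 [ 521.3 -302.6   85. ]
swivel_axis 0.81 [ 525.6 -300.4   85. ]
```

View pics/v6.png

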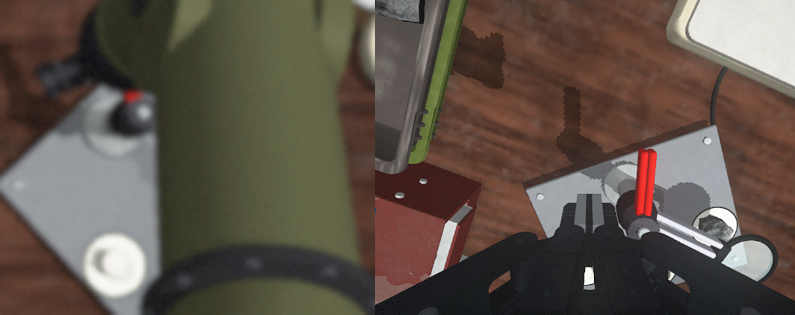

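In this view the lever points up at (645,180) and is free on its left side, and the arm hides the stand from the top camera. The red cabinet and the green tray sit to the left, so I'll check their clearance before going down.

Run:
```python
from h import *
cm=camera_model('wrist'); f=np.load('last.npz'); d=f['d'];im=f['im']; s=arm.sense()
U,V=np.meshgrid(np.arange(640),np.arange(480))
def pt(u,v): return (ray(cm,(u,v))[0]+ray(cm,(u,v))[1]*d[v,u]).round(0).tolist()
# view pixel -> full: (x-375)*640/420, y*480/315
for n,(x,y) in {'cab corner':(480,184),'cab top':(430,220),'cab low':(455,258),'tray corner':(415,165),'tray edge':(440,60),'book':(690,50)}.items():
    u,v=int((x-375)*640/420),int(y*480/315); print(n,(u,v),pt(u,v))
c=cloud(cm,d,np.ones(d.shape,bool)); rgb=im[d>0].astype(int)
Rt=rot(s['orientation']); q=(c-s['ee_pos'])@Rt
for z0 in (100,140):
    k=(c[:,2]>z0)&(q[:,1]<-15)&(q[:,1]>-300)&(c[:,2]<400)&(np.hypot(c[:,0]-526,c[:,1]+298)>75)&(np.linalg.norm(q[:,:2]+[0,0],axis=1)>70)
    if k.any():
        e=c[k]; dd=np.hypot(e[:,0]-526,e[:,1]+298); i=dd.argmin(); print(z0,k.sum(),'nearest',e[i].round(),dd[i].round(),'max z',e[:,2].max())
```

```text
cab corner (160, 280) [456.0, -135.0, 9.0]
cab top (83, 335) [453.0, -125.0, 101.0]
cab low (121, 393) [401.0, -150.0, 78.0]
tray corner (60, 251) [457.0, -60.0, 21.0]
tray edge (99, 91) [586.0, -78.0, 53.0]
book (480, 76) [688.0, -301.0, 21.0]
```

Call:
arm_command([
  {"x": 0,"y": 0,"z": -20,"ax": 0,"ay": 0,"az": 0,"grip": 0},
  {"x": 0,"y": 0,"z": -26,"ax": 0,"ay": 0,"az": -0.03,"grip": 0},
  {"x": 0,"y": 0,"z": -22,"ax": 0,"ay": 0,"az": 0,"grip": 0},
  {"x": 0,"y": 0,"z": -14,"ax": 0,"ay": 0,"az": 0,"grip": 0},
  {"x": 3,"y": -8,"z": 0,"ax": 0,"ay": 0,"az": 0,"grip": 0},
  {"x": 3,"y": -8,"z": 0,"ax": 0,"ay": 0,"az": 0,"grip": 0},
  {"x": 2,"y": -4,"z": 0,"ax": 0,"ay": 0,"az": 0,"grip": 0},
  {"x": 0,"y": 0,"z": 0,"ax": 0,"ay": 0,"az": 0,"grip": 0},
])

```text
clock: 15.8
ee_pos: [563.8, -261.0, 68.7]
orientation: [-180.0, -0.0, -70.0]
ft_force: [0.7, 0.1, -0.3]
width: -0.1
```

```bash
python3 chk.py
```

```text
ee [ 563.8 -261.    68.7] [-180.   -0.  -70.] F [ 0.7  0.1 -0.3] t 15.8
finger lowest world z 102.2 tool z max -33.5 x range near tip -12.7 15.6
arm width,ang,min,max [  6.6 -92.5   1.2   8.1] 407
lever 797 21.7
```

Call:
arm_command([
  {"x": 0.7,"y": -2,"z": 0,"ax": 0,"ay": 0,"az": 0,"grip": 0},
  {"x": 3.8,"y": -4.6,"z": 0,"ax": 0,"ay": 0,"az": -0.113,"grip": 0},
  {"x": 3.1,"y": -4.9,"z": 0,"ax": 0,"ay": 0,"az": -0.113,"grip": 0},
  {"x": 2.6,"y": -5.3,"z": 0,"ax": 0,"ay": 0,"az": -0.113,"grip": 0},
  {"x": 2,"y": -5.5,"z": 0,"ax": 0,"ay": 0,"az": -0.113,"grip": 0},
  {"x": 1.4,"y": -5.7,"z": 0,"ax": 0,"ay": 0,"az": -0.113,"grip": 0},
  {"x": 0.7,"y": -5.8,"z": 0,"ax": 0,"ay": 0,"az": -0.113,"grip": 0},
  {"x": 0,"y": -5.9,"z": 0,"ax": 0,"ay": 0,"az": -0.113,"grip": 0},
  {"x": 0,"y": 0,"z": 0,"ax": 0,"ay": 0,"az": 0,"grip": 0},
])

```text
clock: 16.98
ee_pos: [578.3, -299.7, 68.3]
orientation: [-180.0, 0.0, -115.2]
ft_force: [0.9, 1.8, 0.5]
width: -0.0
```

```bash
python3 chk.py
```

```text
ee [ 578.3 -299.7   68.3] [-180.     0.  -115.2] F [0.9 1.8 0.5] t 16.975
finger lowest world z 101.7 tool z max -33.4 x range near tip -12.4 13.4
arm width,ang,min,max [ 17.3 -96.9  -7.2  12.1] 1059
lever 1679 -25.2
```

Call:
arm_command([
  {"x": -0.6,"y": -5.9,"z": 0,"ax": 0,"ay": 0,"az": -0.113,"grip": 0},
  {"x": -1.3,"y": -5.7,"z": 0,"ax": 0,"ay": 0,"az": -0.113,"grip": 0},
  {"x": -1.9,"y": -5.5,"z": 0,"ax": 0,"ay": 0,"az": -0.113,"grip": 0},
  {"x": -1.2,"y": -2.7,"z": 0,"ax": 0,"ay": 0,"az": -0.056,"grip": 0},
  {"x": 0,"y": 0,"z": 0,"ax": 0,"ay": 0,"az": 0,"grip": 0},
])

```text
clock: 17.65
ee_pos: [572.9, -319.8, 68.3]
orientation: [-180.0, 0.0, -137.8]
ft_force: [2.6, 0.6, 0.5]
width: 0.0
```

```bash
python3 chk.py
```

```text
ee [ 572.9 -319.8   68.3] [-180.     0.  -137.8] F [2.6 0.6 0.5] t 17.65
finger lowest world z 101.7 tool z max -33.4 x range near tip -12.2 13.8
arm width,ang,min,max [ 18.1 -97.1  -7.1  12.2] 1907
lever 1644 -48.9
```

Call:
arm_command([
  {"x": -0.9,"y": -0.8,"z": 0,"ax": 0,"ay": 0,"az": -0.022,"grip": 0},
  {"x": -0.9,"y": -0.8,"z": 0,"ax": 0,"ay": 0,"az": -0.022,"grip": 0},
  {"x": 0,"y": 0,"z": 0,"ax": 0,"ay": 0,"az": 0,"grip": 0},
])

```text
clock: 18.08
ee_pos: [571.0, -321.6, 68.3]
orientation: [-180.0, 0.0, -140.4]
ft_force: [3.4, -0.7, 0.6]
width: 0.1
```

Call:
arm_command([
  {"x": -0.9,"y": -0.7,"z": 0,"ax": 0,"ay": 0,"az": -0.022,"grip": 0},
  {"x": 0,"y": 0,"z": 0,"ax": 0,"ay": 0,"az": 0,"grip": 0},
])

```text
clock: 18.32
ee_pos: [570.1, -322.3, 68.3]
orientation: [-180.0, 0.0, -141.7]
ft_force: [3.4, 0.5, 0.3]
width: 0.3
```

```bash
python3 chk.py
```

```text
ee [ 570.1 -322.3   68.3] [-180.     0.  -141.7] F [3.4 0.5 0.3] t 18.325
finger lowest world z 101.8 tool z max -33.5 x range near tip -11.8 14.0
arm width,ang,min,max [ 17.9 -95.4  -8.4  10.8] 2096
lever 1758 -53.5
```

Call:
arm_command([
  {"x": -0.9,"y": -0.6,"z": 0,"ax": 0,"ay": 0,"az": -0.02,"grip": 0},
  {"x": 0,"y": 0,"z": 0,"ax": 0,"ay": 0,"az": 0,"grip": 0},
])

```text
clock: 18.62
ee_pos: [569.0, -322.9, 68.2]
orientation: [-180.0, -0.0, -142.9]
ft_force: [3.1, -0.8, 0.7]
width: -0.1
```

Call:
arm_command([
  {"x": -0.9,"y": -0.6,"z": 0,"ax": 0,"ay": 0,"az": 0,"grip": 0},
  {"x": 0,"y": 0,"z": 0,"ax": 0,"ay": 0,"az": 0,"grip": 0},
])

```text
clock: 18.88
ee_pos: [568.1, -323.5, 68.2]
orientation: [-180.0, 0.0, -142.8]
ft_force: [3.8, 0.1, 1.1]
width: 0.2
```

```bash
python3 chk.py
```

```text
ee [ 568.1 -323.5   68.2] [-180.     0.  -142.8] F [3.8 0.1 1.1] t 18.875
finger lowest world z 101.9 tool z max -33.7 x range near tip -12.5 14.7
arm width,ang,min,max [ 17.8 -94.8  -8.8  10.2] 2086
lever 1820 -56.4
```

Call:
arm_command([
  {"x": -0.8,"y": -0.5,"z": 0,"ax": 0,"ay": 0,"az": -0.02,"grip": 0},
  {"x": 0,"y": 0,"z": 0,"ax": 0,"ay": 0,"az": 0,"grip": 0},
])

```text
clock: 19.18
ee_pos: [567.9, -323.7, 68.2]
orientation: [-180.0, 0.0, -144.0]
ft_force: [5.3, 0.7, -0.8]
width: -0.2
```

Call:
arm_command([
  {"x": -0.8,"y": -0.5,"z": 0,"ax": 0,"ay": 0,"az": -0.02,"grip": 0},
  {"x": 0,"y": 0,"z": 0,"ax": 0,"ay": 0,"az": 0,"grip": 0},
])

```text
clock: 19.42
ee_pos: [568.0, -324.0, 68.2]
orientation: [-179.9, 0.1, -145.1]
ft_force: [7.6, -0.6, -2.0]
width: -0.0
```

```bash
python3 chk.py
```

```text
ee [ 568.  -324.    68.2] [-1.799e+02  1.000e-01 -1.451e+02] F [ 7.6 -0.6 -2. ] t 19.425
finger lowest world z 101.7 tool z max -33.4 x range near tip -12.1 13.8
arm width,ang,min,max [ 17.9 -93.9  -9.8   9.4] 2190
lever 1855 -56.8
```

Call:
arm_command([
  {"x": -1,"y": -0.6,"z": 0,"ax": 0,"ay": 0,"az": 0,"grip": 0},
  {"x": 0,"y": 0,"z": 0,"ax": 0,"ay": 0,"az": 0,"grip": 0},
])

```text
clock: 19.73
ee_pos: [568.0, -324.0, 68.3]
orientation: [-179.9, 0.2, -145.1]
ft_force: [10.5, 0.3, -2.6]
width: -0.1
```

Call:
arm_command([
  {"x": 5,"y": 3,"z": 0,"ax": 0,"ay": 0,"az": 0,"grip": 0},
  {"x": 11,"y": 7,"z": 0,"ax": 0,"ay": 0,"az": 0,"grip": 0},
  {"x": 11,"y": 7,"z": 0,"ax": 0,"ay": 0,"az": 0,"grip": 0},
  {"x": 0,"y": 0,"z": 25,"ax": 0,"ay": 0,"az": 0,"grip": 0},
  {"x": 0,"y": 0,"z": 40,"ax": 0,"ay": 0,"az": 0,"grip": 0},
  {"x": 0,"y": 0,"z": 40,"ax": 0,"ay": 0,"az": 0,"grip": 0},
  {"x": 0,"y": 0,"z": 40,"ax": 0,"ay": 0,"az": 0,"grip": 0},
  {"x": 0,"y": 0,"z": 20,"ax": 0,"ay": 0,"az": 0,"grip": 0},
])

```text
clock: 20.72
ee_pos: [593.6, -307.7, 235.8]
orientation: [-179.9, 0.1, -145.1]
ft_force: [-0.0, -0.2, -0.9]
width: -0.3
```

```bash
python3 look.py w7 | grep -v "M s"; python3 chk.py; python3 fit.py w7
```

```text
ee [ 593.6 -307.7  235.8] [-1.799e+02  1.000e-01 -1.451e+02] w -0.3211345989793122 tip 8.0 F [-0.  -0.2 -0.9] t 20.725
swivel_axis 0.89 [386.8 266.7] [ 527.1 -300.6   85. ]
push_point 0.61 [444.7 204.7] [ 520.9 -368.7   85. ]
lens_center 0.59 [498.8 143.9] [ 517.1 -428.9   85. ]
lever_grip 0.56 [395.7 219.9] [ 553.  -339.1  113. ]
rubber_sample 0.49 [469.3 140.8] [ 515.9 -429.1   14. ]
steel_sample 0.69 [513.5 228.9] [ 425.1 -389.4   14. ]
cap_sample 0.71 [472.2 314.1] [ 398.3 -295.6   14. ]
stand 0.97 [376.9 241.9] [ 524.  -299.3    0. ]
M rubber_sample 0.71 [454.4 150.2] 193 [ 524.  -411.4   24.8] [ 515. -425.   15.] [ 541. -403.   86.]
M cap_sample 0.76 [472.4 317.1] 548 [ 402.4 -293.    28.5] [ 387. -305.   14.] [ 412. -276.   31.]
M lock_lever 0.91 [393.3 261.6] 2869 [ 539.5 -312.4  120.4] [ 467. -357.   12.] [ 569. -253.  129.]
ee [ 592.5 -308.   232.9] [ 180.    -0.  -145.1] F [ 0.  -0.5  0.2] t 21.425
finger lowest world z 266.4 tool z max -33.5 x range near tip -12.2 12.7
arm width,ang,min,max [ 17.7 -94.3  -9.    9.4] 706
lever 897 -55.3
hub 526.3268432617188 -298.3656005859375 11.739322662353516 176 124.55038528656492 mean [ 525.57458761 -298.71330689]
chip z>22 102 23.0 mean [ 520.7 -411.2] ((521.55126953125, -412.04974365234375), (6.039417743682861, 21.583457946777344), 41.54948806762695)
chip dist 112.93089306396605 ang -92.83572773967163
rails 1126 89.53078777040093
arm ang -95.55043643747118 -112.40508789239628 -80.49251641653717
lever 1024 -56.73029914562895
other 133.12354619611665 -138.25584326611133
other 126.44074105334352 177.56788351066788
```

View pics/w7.png

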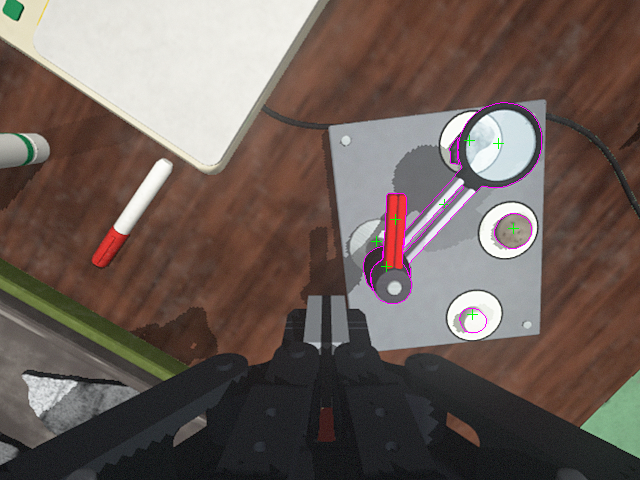

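The wrist view shows the lens at (499,144). With parallax removed it is at world (517,-429), and the chip is at (516,-426). The lever at (396,230) is at about -56°, which is its stop, and the disc and cap are still on their spots. I'm handing in.

```bash
python3 -c "
from h import *
print(arm.hand_in(), arm.sense()['ft_force'].round(1), arm.sense()['clock'])"
```

```text
the job is handed in; nothing more can be done
the job is handed in; nothing more can be done
```

The lens now stands over the black rubber chip and the red lever is locked at its stop. I handed the job in at about 21.5 s, with the gripper clear of everything.

- **Swing arm:** I pushed it by the rail side with the outer face of one finger of the shut gripper, from about -118° to about -94.5° in the world frame. The last check put the lens at (517, -429) mm and the chip at about (516, -426) mm. The arm direction read -94.3° against -94.7° for the chip, which is about 1 mm at the lens.
- **Lever:** After the arm, I pushed it clockwise from about 20° to about -56.5°. There the tool stalled and the force rose to 10.5 N, as expected at the stop.
- **Surroundings:** The disc and cap measured within about 3 mm of where they were at the start. The last pictures showed nothing disturbed.

**Checks that disagreed:**
- **Fingertip height:** The reported `arm.tip_extent` of 8 mm was wrong. The real fingertips are about 33 mm above the reported TCP, as the depth and the side camera showed. My first push therefore passed over the rails without touching them, and I repeated it lower.
- **Arm angle near the end:** Some readings taken while the gripper partly hid the arm varied between -92.5° and -97°. The clear view afterwards settled at -94.3°.
- **Chip in the last picture:** The lens partly hid it, so its position comes mainly from the earlier clear views.

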